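# Fasten the draw latch of a transport case

### The job

Close the lid of the larger transport case with its draw latch: flip the wire loop forward over the keeper on the lid so that its bar drops behind the hook, then swing the short lever back, away from the lid, and down until it snaps over centre and lies flat. The smaller case beside it is already fastened.

Things in the scene. Friction and masses are not known exactly. Their poses are not given: they have to be found in the camera images.
- case: larger of two grey transport cases, fixed; body 80 mm deep, 120 wide, closed lid top at 64; a shoulder 74 wide, 36 high, reaches forward to x=-173 and carries the latch, in plane y=0. Origin on bench; x runs from latch (robot's side) to lid's rear hinge, z up. Lever pivot at x -116, z 50.5, loop pivot 14 from it. Small case: 85 wide, its latch is shut. All mm
- keeper (a point): steel block 34 mm wide on the lid, at its front edge; this point is where the bar of the clamped loop lies: on the block's flat top (2.5 mm below the point, from 5 mm ahead to 27 behind), just behind an upright hook post, 5 mm thick and 8 mm higher than the flat. Case frame: x -48, z 76.5 mm with the lid closed, about 5 mm higher while it is ajar
- case_lever (a joint): lever hinge about the case's y axis. 0: closed, handle flat, pointing to case -x (plate 18 mm wide, top 6 mm above the pivot, 49 mm long from it, end turned up 5 mm); 1.57: upright; starts near 1.7 to 1.95, leaning to the lid (stop at 2). Light friction holds it. With the loop hooked it needs a few newtons at its end; below about 0.2 it snaps towards 0; press it down flat
- loop_bar (a point): middle of the cross bar of the wire loop (5 mm wire, bar 50 mm long along the case's y, 86 mm from the loop's pivot on the lever). At the start the loop stands up, higher than the handle, leaning back to case -x against a stop. Its pivot is free: pushed to +x past upright it falls forward and its bar lies on the keeper 5 to 20 mm behind the post
- case_lid (a joint): lid hinge at the case's rear edge (x +20, z 50 mm): 0 fully closed; a springy gasket holds it ajar at about 0.07 (5 mm gap at the front) until the latch draws it down to about 0.01 with some 12 N

How it is judged:
By the outcome, as a careful person would: the job done as asked, in the order asked, and still so for the second after the job is handed in, with the robot touching nothing.
It also fails if it takes over 37 s, if anything falls off the work surface, if the arm or the gripper's body presses on something with over 40 N, if the wrist force passes 120 N, or if a joint passes its speed limit or range.

### The arm

A 7-joint arm with a two-finger parallel gripper is mounted at the origin on a cart in front of the work surface, level with it; the furniture and walls round the work are solid. World frame = base frame: x ahead of the robot, y to its left, z up, the work surface at z = 0. Lengths are in mm, angles in rad, forces in N, time in s.
With the tool pointing down it reaches from about 400 to 875 mm from the base axis. Payload 4.4 kg.
Tool frame: the origin (TCP) lies on the centre line of the jaws, within the pads' length; the fingertips stand 25 mm ahead of it and the grasp point (between the pads) lies 6 mm ahead of it; z points along the fingers, x is the direction in which the jaws open and shut, and the axes are right-handed (so a half turn about z gives the same grasp; the last joint's range is limited). The gripper opens to 85 mm and grips with 20 to 120 N. Pads are 22 mm wide; open, the fingers measure 114 mm over their backs; the gripper's body (76 mm by 85 mm) begins 54 mm behind the grasp point. The pads swing forward as they close: fully open they stand 13 mm farther back than shut.
Start: joints at [-1.395, 0.628, 0.038, 1.517, -0.027, 0.996, -0.02], TCP at [155.618, 631.11, 256.313] pointing down, gripper open.
Joint ranges: [-3.06, 3.06], [-0.37, 2.12], [-1.25, 1.32], [0.18, 2.47], [-1.1, 4.24], [0.23, 1.98], [-2.94, 2.94]. Speed limits (rad/s): [2.57, 2.57, 3.14, 3.14, 3.14, 3.14, 3.14].

### API

Orientations are given as [roll, pitch, yaw] about the fixed x, y, z axes, in that order (R = Rz(yaw) Ry(pitch) Rx(roll)).
In Python, from cell import ctrl, cams gives the robot as it stands. The module is installed in compiled form; this text tells all that it offers.
- The arm moves only by the tool step_arm, never from a script. Its arguments are lists of equal length, an entry for each row: "linear": the shift along the tool's x, y, z in mm, a list of three; "yaw": the turn about the tool's z in rad; "gripper": the opening, from -1 (shut) to 1 (fully open). A call has 1 to 8 rows; each row is the pose to reach, as a shift and turn from the pose commanded when the call began, along the tool's axes at that moment; what a row does not reach only later rows make up. A row lasts 1/12 s, in which the tool goes at most 41.7 mm and 7.16 degrees, less where a joint would pass 70% of its speed; a pose out of reach is approached as far as the arm can. A call with a gripper value outside its range is refused whole. The fingers move at their own pace and stop on an object; the grip force is fixed at half the most. Time passes only in rows, so rows that repeat a pose let the fingers close. It gives the time, the measured TCP pose, the force and the opening at its end, in the units of the state.
- ctrl.read_state(): the state, without advancing time (a new reading comes with each control period).
- cams.get_image(name): name is "side" or "top"; returns a dict with "frame" (420x560x3 uint8, red, green, blue), "depth" (420x560 float32, mm along the optical axis (not along the pixel's ray), 0 where there is no reading), "intrinsics" (3x3 intrinsics, pixels), "cam_to_world" (4x4, takes a point from camera to world coordinates). Camera axes: x right, y down, z forward; pixel columns grow to the right and rows downward; lengths in mm; the calibration is good to about 2 mm. A picture is of the moment at which its call begins.
- ctrl.finish_job(): hands the job in, once; it reports no verdict.
Trained networks look in the newest picture that a camera, given by its name, has taken for a name from the list of things; names that differ only in an ending like _2 or _b are one class to them, and where a whole thing is asked for, a point or a joint stands for the part that bears it (a point fixed in the world has none). Each returns a list of dicts, best first, with "conf" (0 to 1); they miss things now and then, are a little off and sometimes report something else, mostly with a low value. They report only what shows in the picture. A call takes as long as a camera call.
- cams.regions_of(camera, name): "pixels" (420x560 bool, what is visible of it) and "pixel" ([column, row] in pixels, amid what is visible of it).
The state is a dict: "clock": time; "qpos": joint angles; "qd": joint speeds; "tau": joint torques, N m; "eef_pos": TCP position; "tool_rot": TCP orientation; "force": force on the tool from outside, world axes, zero at the start; "torque": the same for the moment, N m; "width": finger opening in mm.
Only numpy, scipy, OpenCV 4.12 (cv2) and the standard library are available. Lean on these libraries where they do the work, as an engineer would, in place of code of your own. Each camera call takes 0.05 s, during which the arm holds its last target.

## Working session

There is one attempt and no reset: what is moved stays moved. The work goes in short steps, Python scripts to look and compute and a tool call to move; the robot and the scene stay as the last step left them, time stands still between calls to the robot, and variables do not carry over. Pictures are saved under pics/ and viewed, and the job is handed in when it is done.

Besides the shell and the picture viewer there is one more tool, called after "Call:" as a command line: name --pt "numbers of a row" for each row, then --argument value for the rest. step_arm: Moves the arm, as the interface text tells. Its arguments: {"type":"object","properties":{"linear":{"type":"array"},"yaw":{"type":"array"},"gripper":{"type":"array"}},"required":["linear","yaw","gripper"]}

```bash
mkdir -p pics
python3 - <<'E'
from cell import ctrl,cams
import cv2,numpy as np
s=ctrl.read_state();print({k:np.round(v,3).tolist() for k,v in s.items()})
for n in("side","top"):
    d=cams.get_image(n);cv2.imwrite(f"pics/{n}0.png",d["frame"][:,:,::-1]);np.savez(f"{n}0.npz",**d)
    print(n,np.round(d["cam_to_world"],3).tolist(),d["intrinsics"].tolist())
    for o in("case","keeper","loop_bar","case_lever","case_lid"):
        for r in cams.regions_of(n,o)[:3]:
            p=r["pixels"];u,v=map(int,r["pixel"]);K=d["intrinsics"];z=d["depth"][v,u]
            w=d["cam_to_world"]@np.array([(u-K[0,2])*z/K[0,0],(v-K[1,2])*z/K[1,1],z,1])
            print(n,o,round(r["conf"],2),(u,v),p.sum(),np.round(w[:3],1))
E
```

```text
{'clock': 0.0, 'qpos': [-1.395, 0.629, 0.038, 1.518, -0.027, 0.996, -0.02], 'qd': [0.001, -0.001, -0.001, -0.0, -0.001, 0.0, -0.0], 'tau': [-0.0, -56.341, 1.226, -19.345, 0.011, 0.01, -0.0], 'eef_pos': [155.471, 630.53, 255.396], 'tool_rot': [3.142, 0.002, 1.329], 'force': [-0.696, 0.455, -0.796], 'torque': [0.025, -0.054, -0.017], 'width': 85.342}
side [[-0.999, -0.029, 0.026, 529.818], [-0.036, 0.429, -0.903, 817.633], [0.014, -0.903, -0.429, 530.965], [0.0, 0.0, 0.0, 1.0]] [[506.1868744717768, 0.0, 283.715683730897], [0.0, 506.1868744717768, 221.5710503961561], [0.0, 0.0, 1.0]]
side case 0.77 (293, 307) 6611 [532.6 110.2  36.1]
side keeper 0.71 (264, 294) 2188 [580.5 121.4  67.7]
side loop_bar 0.76 (343, 275) 389 [451.7  98.8  94.9]
side case_lever 0.96 (337, 287) 591 [449.5 -11.    1. ]
side case_lid 0.34 (336, 288) 587 [451.6  -7.9   0.6]
top [[-0.028, -0.991, 0.128, 424.756], [-1.0, 0.026, -0.015, -61.919], [0.012, -0.128, -0.992, 910.913], [0.0, 0.0, 0.0, 1.0]] [[454.24310580129156, 0.0, 279.9937969345652], [0.0, 454.24310580129156, 215.77416271434177], [0.0, 0.0, 1.0]]
top case 0.65 (177, 218) 5394 [534.1 117.3  68.2]
top keeper 0.56 (179, 199) 2696 [568.  111.3  79.2]
top loop_bar 0.84 (165, 270) 343 [438.8 146.2  38.6]
top case_lever 0.84 (175, 252) 434 [470.9 120.8  68.5]
top case_lever 0.54 (182, 259) 173 [458.6 112.9  44.2]
top case_lid 0.6 (185, 195) 2591 [576.8 102.   70.2]
```

View pics/side0.png

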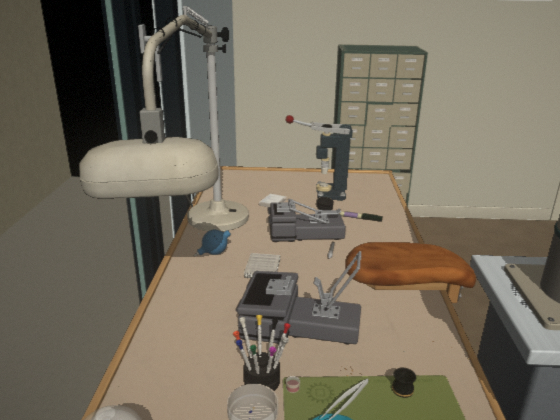

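View pics/top0.png

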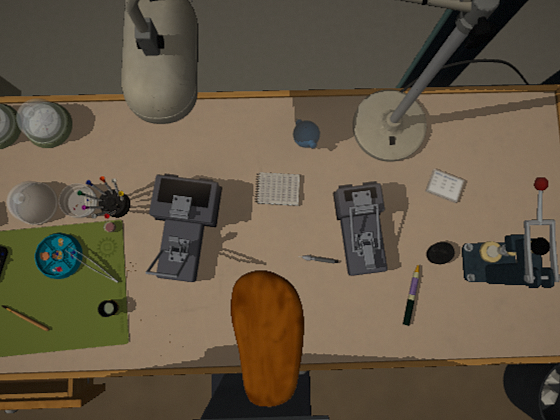

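Run:
```python
import cv2,numpy as np
for n,(a,b,c,e) in {"side":(200,400,220,370),"top":(90,270,140,290)}.items():
    f=np.load(n+"0.npz")["frame"][c:e,a:b,::-1];cv2.imwrite(f"pics/{n}0z.png",cv2.resize(f,None,fx=4,fy=4,interpolation=cv2.INTER_CUBIC))
```

```text
(no output)
```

View pics/side0z.png

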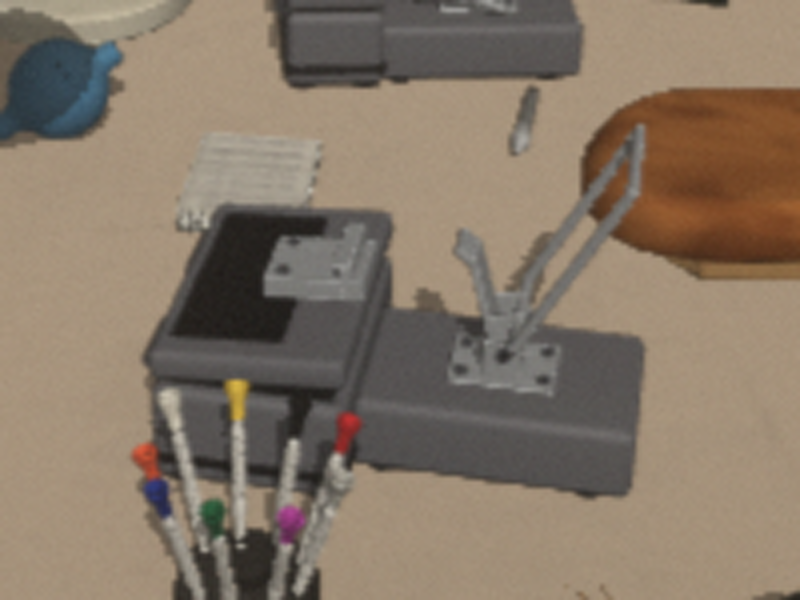

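View pics/top0z.png

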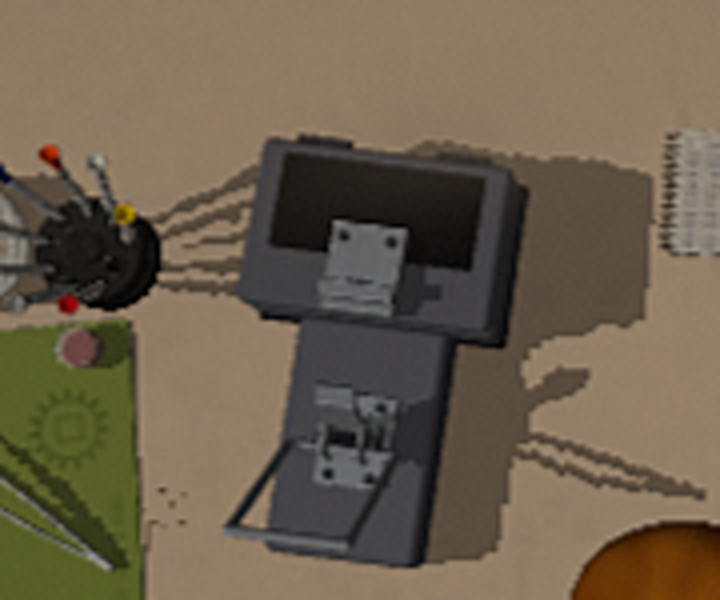

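```bash
cat > h.py <<'E'
import numpy as np,cv2
def cloud(d):
    K=d["intrinsics"];z=d["depth"].astype(float);v,u=np.mgrid[:420,:560]
    P=np.stack([(u-K[0,2])*z/K[0,0],(v-K[1,2])*z/K[1,1],z,np.ones_like(z)],-1)@np.asarray(d["cam_to_world"]).T
    P=P[...,:3];P[z==0]=np.nan;return P
def proj(d,p):
    T=np.linalg.inv(d["cam_to_world"]);q=(np.c_[np.atleast_2d(p),np.ones(len(np.atleast_2d(p)))]@T.T)[:,:3]@np.asarray(d["intrinsics"]).T
    return q[:,:2]/q[:,2:]
E
python3 - <<'E'
from h import *
for n in("top","side"):
    d=np.load(n+"0.npz");P=cloud(d).reshape(-1,3)
    m=(P[:,0]>380)&(P[:,0]<640)&(P[:,1]>30)&(P[:,1]<190)
    Q=P[m]
    tb=Q[(Q[:,2]<8)];print(n,"table",np.median(tb[:,2]))
    h,e=np.histogram(Q[:,2],bins=np.arange(-6,150,3));print(dict(zip(e[:-1].tolist(),h.tolist())))
    for lo,hi in((30,42),(58,76)):
        R=Q[(Q[:,2]>lo)&(Q[:,2]<hi)];
        # largest connected in image space
        r=cv2.minAreaRect(R[:,:2].astype(np.float32));print(n,lo,r,np.median(R,0))
        if lo==58: R=R[R[:,0]>500]
E
```

```text
top table 1.30917585774705
{-6: 17, -3: 993, 0: 3222, 3: 625, 6: 5, 9: 12, 12: 24, 15: 56, 18: 37, 21: 26, 24: 24, 27: 27, 30: 52, 33: 325, 36: 1135, 39: 388, 42: 56, 45: 76, 48: 13, 51: 29, 54: 51, 57: 30, 60: 43, 63: 322, 66: 1058, 69: 841, 72: 104, 75: 75, 78: 230, 81: 63, 84: 31, 87: 67, 90: 25, 93: 35, 96: 27, 99: 7, 102: 4, 105: 6, 108: 9, 111: 4, 114: 5, 117: 8, 120: 3, 123: 6, 126: 9, 129: 3, 132: 7, 135: 6, 138: 16, 141: 69, 144: 20}
top 30 ((513.5775756835938, 113.65196228027344), (114.72522735595703, 189.43260192871094), 80.6716537475586) [481.14567655 115.94928808  37.61096242]
top 58 ((540.144775390625, 111.95834350585938), (120.2862319946289, 147.96310424804688), 80.89385223388672) [574.19403372 104.56578821  68.38737764]
side table 0.483740497458939
{-6: 0, -3: 1054, 0: 2259, 3: 46, 6: 107, 9: 134, 12: 141, 15: 172, 18: 164, 21: 154, 24: 162, 27: 167, 30: 179, 33: 475, 36: 1196, 39: 181, 42: 111, 45: 191, 48: 89, 51: 49, 54: 55, 57: 85, 60: 128, 63: 331, 66: 959, 69: 376, 72: 67, 75: 114, 78: 194, 81: 33, 84: 34, 87: 69, 90: 30, 93: 32, 96: 23, 99: 9, 102: 15, 105: 11, 108: 12, 111: 14, 114: 10, 117: 14, 120: 11, 123: 12, 126: 13, 129: 12, 132: 13, 135: 10, 138: 15, 141: 47, 144: 1}
side 30 ((517.8311157226562, 119.55778503417969), (113.67738342285156, 191.260986328125), 81.32074737548828) [489.98991361 135.79643771  36.66214614]
side 58 ((539.4373779296875, 112.35414123535156), (121.59935760498047, 149.52032470703125), 80.97213745117188) [575.10120282 128.43000903  67.49617914]
```

```bash
cat > fit.py <<'E'
from h import *
from scipy.optimize import minimize
def lid(p,a):  # rotate about hinge (20,50): raising front
    x,y,z=p; dx,dz=x-20,z-50; c,s=np.cos(a),np.sin(a)
    return (20+dx*c+dz*s, y, 50-dx*s+dz*c)
def W(p,th):
    p=np.atleast_2d(p);c,s=np.cos(th[2]),np.sin(th[2])
    return np.c_[th[0]+c*p[:,0]-s*p[:,1],th[1]+s*p[:,0]+c*p[:,1],p[:,2]]
def segs(a=.07):
    S=[]
    q=[(-62,37,36),(-173,37,36),(-173,-37,36),(-62,-37,36)]
    S+=list(zip(q[:-1],q[1:]))
    l=[lid(p,a) for p in[(-60,60,64),(-60,-60,64),(20,-60,64),(20,60,64)]]
    S+=list(zip(l,l[1:]+l[:1]))
    k=[lid(p,a) for p in[(-53,17,74),(-53,-17,74),(-21,-17,74),(-21,17,74)]]
    S+=list(zip(k,k[1:]+k[:1]))
    return S
def samp(S,n=25): return np.concatenate([np.linspace(a,b,n) for a,b in S])
E
cat > t.py <<'E'
from fit import *
D={n:np.load(n+"0.npz") for n in("top","side")}
DT={}
for n,d in D.items():
    e=cv2.Canny(cv2.cvtColor(d["frame"],cv2.COLOR_RGB2GRAY),25,70);DT[n]=cv2.distanceTransform(255-e,cv2.DIST_L2,5)
pts=samp(segs()[:7])
def cost(th,ns):
    c=0
    for n in ns:
        q=proj(D[n],W(pts,th)).astype(np.float32)
        v=cv2.remap(DT[n],q[:,:1],q[:,1:],cv2.INTER_LINEAR).ravel();c+=np.minimum(v,4).mean()
    return c
for ns in(("top",),("side",),("top","side")):
    best=min((minimize(cost,(589.6+a,101.5+b,-.159+g),args=(ns,),method="Nelder-Mead",options=dict(initial_simplex=np.array([(589.6+a,101.5+b,-.159+g)]*4)+np.vstack([np.zeros(3),np.diag([4,4,.03])]))) for a in(-6,0,6) for b in(-5,0,5) for g in(-.04,0,.04)),key=lambda r:r.fun)
    print(ns,best.x,best.fun)
th=best.x;np.save("th.npy",th)
for n,(a,b,c,e) in {"side":(220,380,240,350),"top":(130,240,160,290)}.items():
    f=cv2.resize(D[n]["frame"][c:e,a:b,::-1],None,fx=5 if n=="side" else 4.5,fy=5 if n=="side" else 4.5,interpolation=cv2.INTER_CUBIC);k=5 if n=="side" else 4.5
    for s0,s1 in segs():
        q=(proj(D[n],W([s0,s1],th))-[a,c]+.5)*k
        cv2.line(f,*[tuple(map(int,x)) for x in q],(0,255,0),1)
    cv2.imwrite(f"pics/{n}fit.png",f)
# bar
for n in D:
    P=cloud(D[n]).reshape(-1,3);th_=th
    c,s=np.cos(th[2]),np.sin(th[2]);dx,dy=P[:,0]-th[0],P[:,1]-th[1]
    C=np.c_[c*dx+s*dy,-s*dx+c*dy,P[:,2]];m=(abs(C[:,1])<60)&(C[:,0]>-230)&(C[:,0]<-70)&(C[:,2]>60)&(C[:,2]<170)
    C=C[m];b=C[C[:,2]>135];print(n,"bar",len(b),b.mean(0),b.min(0),b.max(0))
    l=C[(C[:,0]>-135)&(C[:,2]>85)&(C[:,2]<125)&(abs(C[:,1])<15)];print(l[np.argsort(l[:,2])][::max(1,len(l)//8)].round(0).tolist())
E
python3 t.py
```

```text
('top',) [ 5.91642162e+02  1.04943363e+02 -1.44963310e-01] 0.6240835785865784
('side',) [ 5.92563484e+02  1.02338918e+02 -1.69418659e-01] 0.6008470058441162
('top', 'side') [ 5.92323437e+02  1.02945355e+02 -1.67559594e-01] 1.3248498439788818
top bar 111 [-162.84700665   -2.59976853  142.30082119] [-165.86508614  -28.88222694  135.37209805] [-156.71639358   25.42890724  146.73322988]
[[-106.0, 4.0, 86.0], [-105.0, -8.0, 90.0], [-101.0, -10.0, 92.0], [-105.0, 0.0, 94.0], [-99.0, -1.0, 94.0], [-100.0, 3.0, 96.0], [-100.0, -7.0, 96.0], [-96.0, -1.0, 98.0], [-99.0, -3.0, 99.0]]
side bar 73 [-160.97292705    1.71483014  141.01032968] [-164.17505036  -28.45851718  135.05559702] [-156.34648353   26.34149038  144.1388783 ]
[[-104.0, -1.0, 85.0], [-103.0, -5.0, 88.0], [-103.0, -8.0, 90.0], [-102.0, -2.0, 92.0], [-100.0, -0.0, 93.0], [-99.0, -8.0, 94.0], [-97.0, -2.0, 95.0], [-96.0, -7.0, 96.0], [-94.0, 1.0, 96.0]]
```

View pics/sidefit.png

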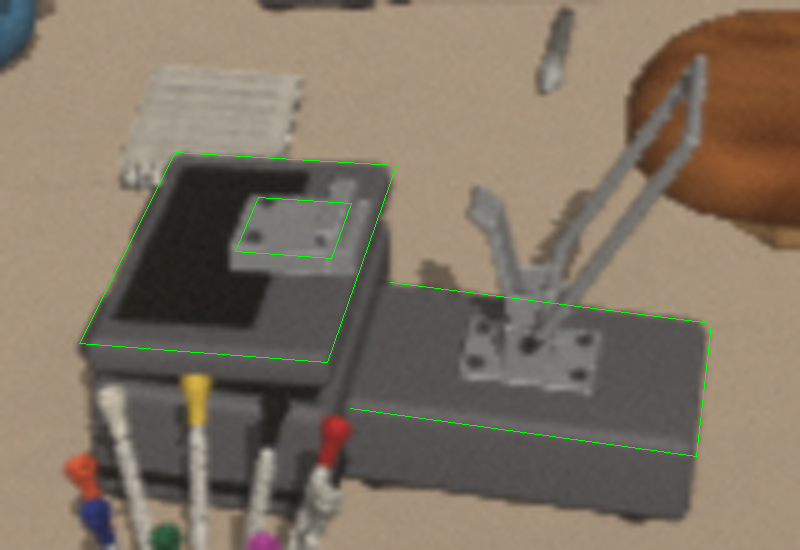

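View pics/topfit.png

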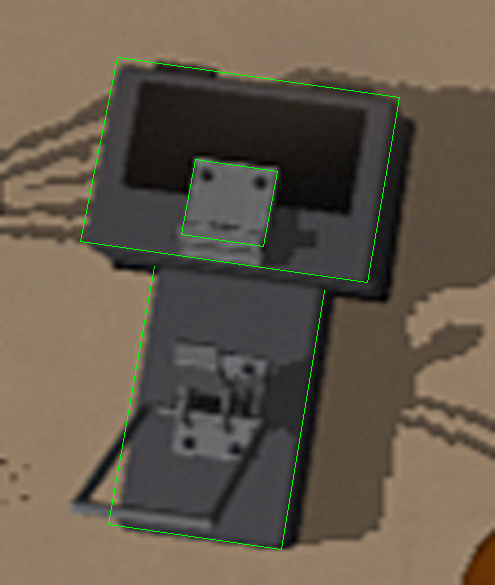

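Call:
step_arm --pt "-30 26 0" --pt "-61 52 0" --pt "-91 78 0" --pt "-121 103 0" --pt "-151 129 0" --pt "-181 154 0" --pt "-211 180 0" --pt "-241 205 0" --yaw '[0,0,0,-0.03,-0.05,-0.07,-0.087,-0.087]' --gripper '[-1,-1,-1,-1,-1,-1,-1,-1]'

```text
clock: 1.27
eef_pos: [297.6, 346.4, 256.6]
tool_rot: [3.141, -0.001, 1.417]
force: [1.2, -0.2, 0.6]
width: 0.1
```

Call:
step_arm --pt "-30 24 0" --pt "-60 48 5" --pt "-92 70 15" --pt "-124 90 30" --pt "-152 108 50" --pt "-175 124 75" --pt "-190 134 95" --pt "-195 138 106" --yaw '[0,0,0,0,0,0,0,0]' --gripper '[-1,-1,-1,-1,-1,-1,-1,-1]'

```text
clock: 1.93
eef_pos: [403.7, 130.5, 148.8]
tool_rot: [-3.141, 0.002, 1.411]
force: [-0.3, 0.4, 0.1]
width: 0.2
```

```bash
cat > look.py <<'E'
from fit import *
import sys
from cell import ctrl,cams
tag=sys.argv[1]
th=(591.6,104.3,-.155)
s=ctrl.read_state();p=np.array(s["eef_pos"]);c,sn=np.cos(th[2]),np.sin(th[2]);dx,dy=p[0]-th[0],p[1]-th[1]
print("clock",s["clock"],"tcp case",np.round([c*dx+sn*dy,-sn*dx+c*dy,p[2]],1),"F",np.round(s["force"],1),np.round(s["tool_rot"],3))
for n,(a,b,cc,e) in {"side":(220,400,200,350),"top":(110,260,150,310)}.items():
    if n not in sys.argv[2:]: continue
    d=cams.get_image(n);np.savez(f"{n}_{tag}.npz",**d)
    cv2.imwrite(f"pics/{n}_{tag}.png",cv2.resize(d["frame"][cc:e,a:b,::-1],None,fx=4 if n=="side" else 3.7,fy=4 if n=="side" else 3.7,interpolation=cv2.INTER_CUBIC))
E
python3 look.py a side top
```

```text
clock 1.9333 tcp case [-189.7   -3.1  148.8] F [-0.3  0.4  0.1] [-3.141e+00  2.000e-03  1.411e+00]
```

View pics/side_a.png

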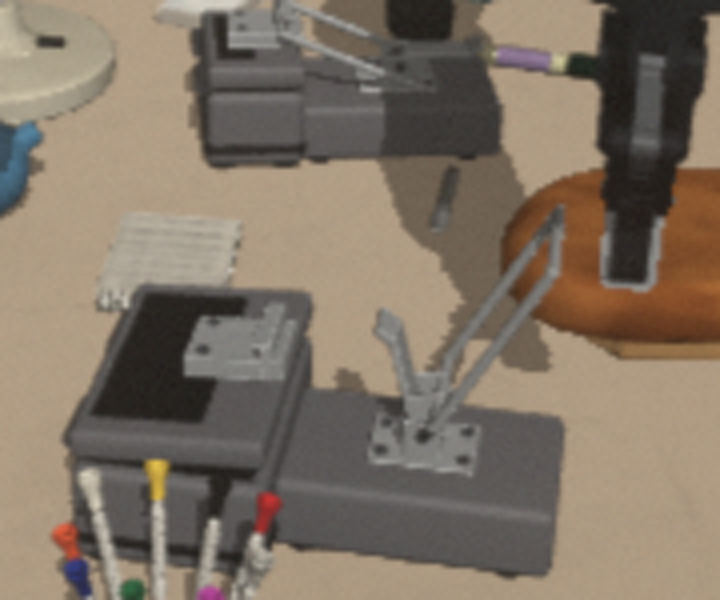

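View pics/top_a.png

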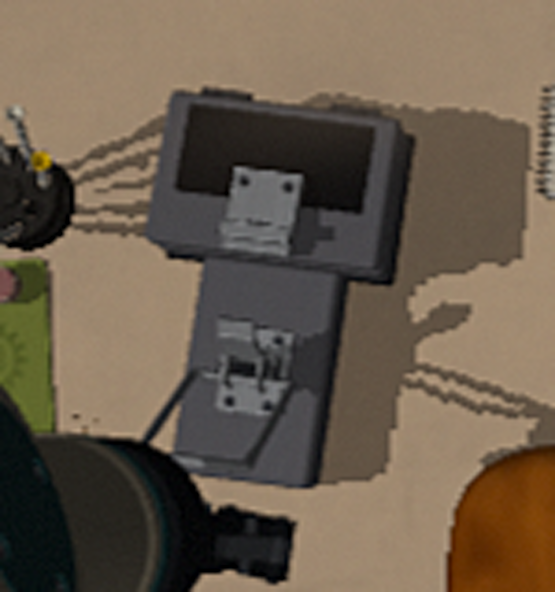

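Call:
step_arm --pt "2 12 0" --pt "2 22 0" --pt "2 32 -1" --pt "2 42 -3" --pt "2 52 -5" --pt "2 62 -6" --pt "2 70 -7" --pt "2 78 -7" --yaw '[0,0,0,0,0,0,0,0]' --gripper '[-1,-1,-1,-1,-1,-1,-1,-1]'

```text
clock: 2.7
eef_pos: [481.7, 123.9, 157.6]
tool_rot: [3.141, -0.0, 1.416]
force: [-0.0, -0.4, -0.8]
width: 0.4
```

```bash
python3 look.py b side
```

```text
clock 2.7 tcp case [-111.7    2.4  157.6] F [-0.  -0.4 -0.8] [ 3.141 -0.     1.416]
```

View pics/side_b.png

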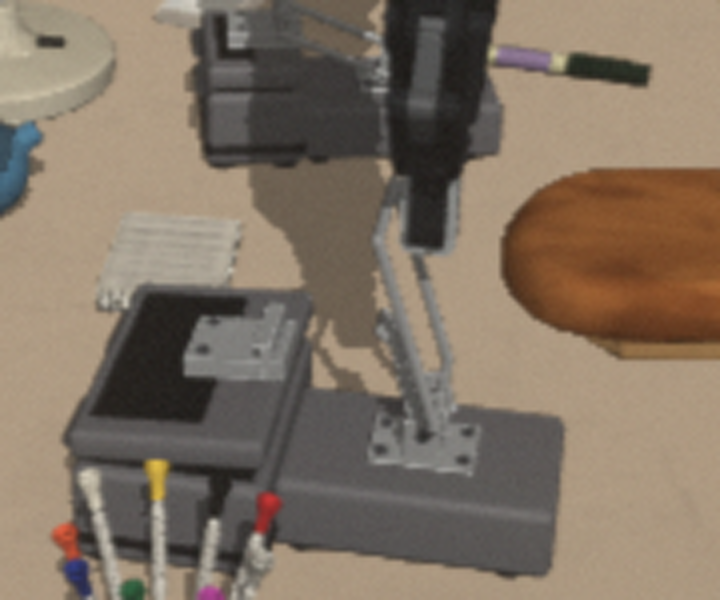

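Call:
step_arm --pt "0 8 0" --pt "0 16 0" --pt "0 20 0" --pt "0 10 -10" --pt "0 5 -20" --pt "0 5 -20" --pt "0 5 -20" --pt "0 5 -20" --yaw '[0,0,0,0,0,0,0,0]' --gripper '[-1,-1,-1,-1,-1,-1,-1,-1]'

```text
clock: 3.42
eef_pos: [485.8, 123.3, 177.4]
tool_rot: [3.141, -0.0, 1.416]
force: [0.3, 0.7, 0.1]
width: -0.1
```

```bash
python3 look.py c side top
```

```text
clock 3.4167 tcp case [-107.5    2.5  177.4] F [0.3 0.7 0.1] [ 3.141 -0.     1.416]
```

View pics/side_c.png

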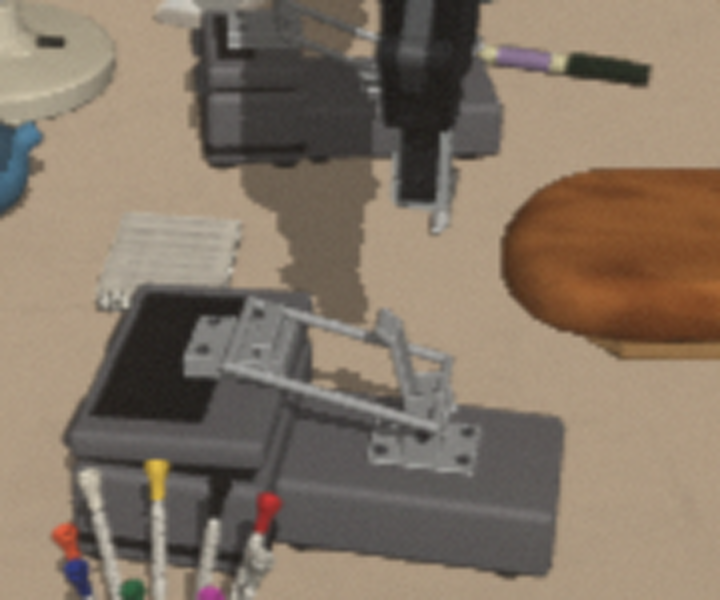

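View pics/top_c.png

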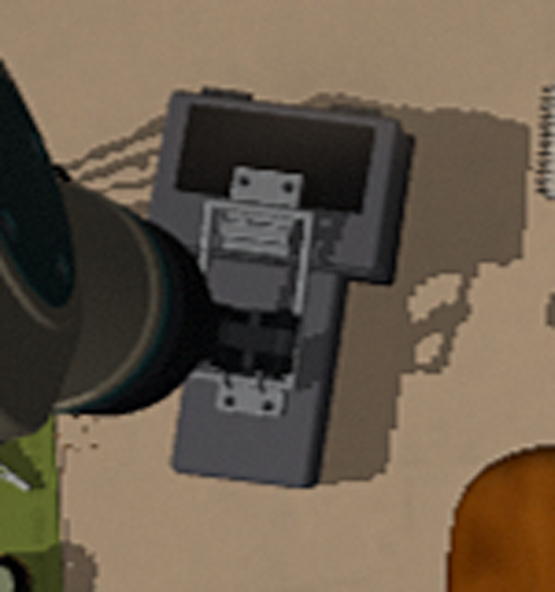

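Call:
step_arm --pt "-2 16 0" --pt "-2 32 0" --pt "-2 32 15" --pt "-2 32 30" --pt "-2 32 45" --pt "-2 32 58" --pt "-2 32 66" --pt "-2 32 66" --yaw '[0,0,0,0,0,0,0,0]' --gripper '[-1,-1,-1,-1,-1,-1,-1,-1]'

```text
clock: 4.18
eef_pos: [515.7, 116.0, 109.5]
tool_rot: [-3.138, 0.001, 1.416]
force: [0.3, -0.4, -0.1]
width: 0.3
```

```bash
python3 look.py d side
```

```text
clock 4.1833 tcp case [-7.680e+01 -1.000e-01  1.095e+02] F [ 0.3 -0.4 -0.1] [-3.138e+00  1.000e-03  1.416e+00]
```

View pics/side_d.png

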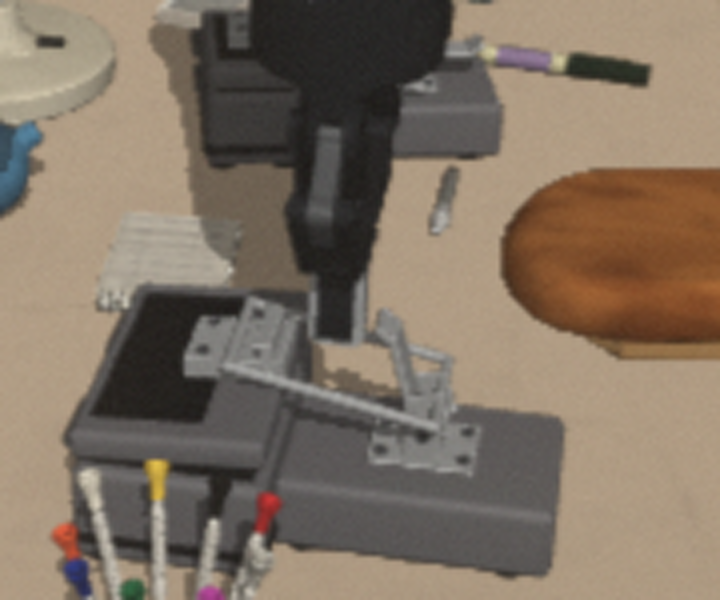

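Call:
step_arm --pt "0 -7 0" --pt "0 -14 -1" --pt "0 -20 -3" --pt "0 -26 -5" --pt "0 -32 -6" --pt "0 -38 -6" --pt "0 -44 -5" --pt "0 -49 -3" --yaw '[0,0,0,0,0,0,0,0]' --gripper '[-1,-1,-1,-1,-1,-1,-1,-1]'

```text
clock: 4.9
eef_pos: [468.2, 124.1, 114.6]
tool_rot: [3.14, -0.001, 1.416]
force: [1.2, -0.9, 1.2]
width: 0.3
```

```bash
python3 look.py e side
```

```text
clock 4.9 tcp case [-124.9    0.5  114.6] F [ 1.2 -0.9  1.2] [ 3.140e+00 -1.000e-03  1.416e+00]
```

View pics/side_e.png

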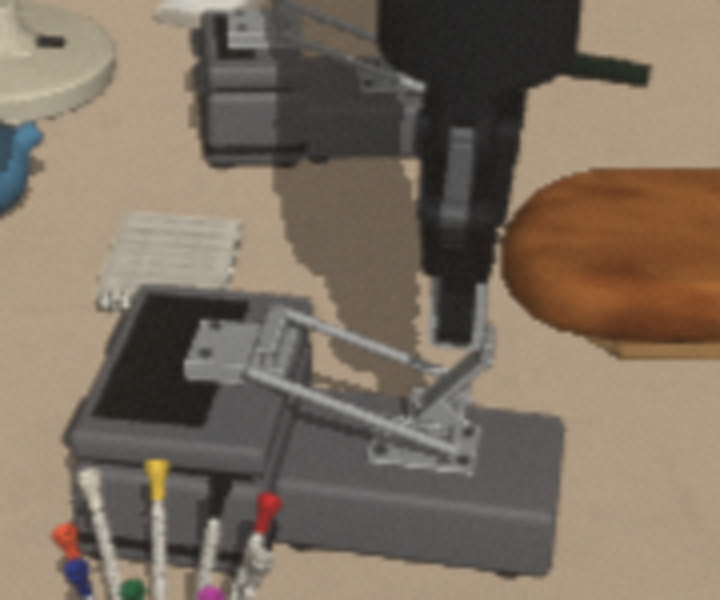

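Call:
step_arm --pt "0 -5 4" --pt "0 -9 8" --pt "0 -12 12" --pt "0 -15 16" --pt "0 -17 20" --pt "0 -19 24" --pt "0 -20 27" --pt "0 -21 30" --yaw '[0,0,0,0,0,0,0,0]' --gripper '[-1,-1,-1,-1,-1,-1,-1,-1]'

```text
clock: 5.62
eef_pos: [447.2, 127.0, 83.7]
tool_rot: [-3.141, 0.0, 1.416]
force: [-0.9, 0.6, 0.7]
width: -0.2
```

```bash
python3 look.py f side
```

```text
clock 5.6167 tcp case [-1.462e+02  1.000e-01  8.370e+01] F [-0.9  0.6  0.7] [-3.141  0.     1.416]
```

View pics/side_f.png

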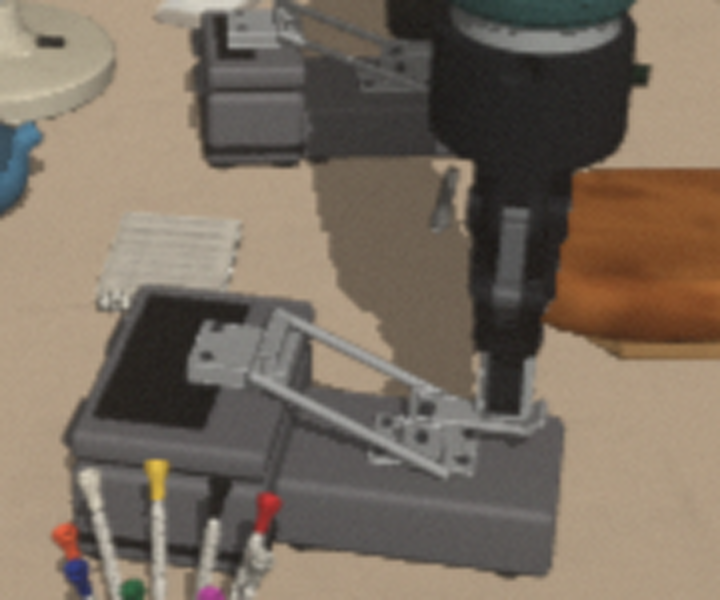

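Call:
step_arm --pt "0 0 2" --pt "0 0 3" --pt "0 0 4" --pt "0 0 5" --pt "0 0 5" --yaw '[0,0,0,0,0]' --gripper '[-1,-1,-1,-1,-1]'

```text
clock: 6.08
eef_pos: [447.6, 127.1, 81.0]
tool_rot: [3.141, -0.0, 1.416]
force: [-4.3, -0.6, 23.0]
width: 0.2
```

Call:
step_arm --pt "0 1 0" --pt "0 2 -8" --pt "0 2 -25" --pt "0 2 -50" --pt "0 2 -80" --pt "0 -20 -110" --pt "0 -40 -130" --pt "0 -40 -130" --yaw '[0,0,0,0,0,0,0,0]' --gripper '[-1,-1,-1,-1,-1,-1,-1,-1]'

```text
clock: 6.75
eef_pos: [406.2, 134.1, 212.4]
tool_rot: [3.14, -0.002, 1.418]
force: [-0.3, 0.1, 0.3]
width: 0.1
```

```bash
python3 look.py g side top
python3 - <<'E'
from fit import *
d=np.load("side_g.npz");P=cloud(d).reshape(-1,3);th=(591.6,104.3,-.155)
c,s=np.cos(th[2]),np.sin(th[2]);dx,dy=P[:,0]-th[0],P[:,1]-th[1];C=np.c_[c*dx+s*dy,-s*dx+c*dy,P[:,2]]
for nm,x0,x1,y in(("lever",-160,-140,7),("lidfront",-58,-50,50),("lidrear",5,15,50)):
    m=(C[:,0]>x0)&(C[:,0]<x1)&(abs(C[:,1])<y)&(C[:,2]>40 if nm=="lever" else C[:,2]>55)&(C[:,2]<72);print(nm,m.sum(),np.median(C[m],0).round(1))
    if nm=="lever": print(np.polyfit(C[m,0],C[m,2],1))
E
```

```text
clock 6.75 tcp case [-187.8    0.8  212.4] F [-0.3  0.1  0.3] [ 3.140e+00 -2.000e-03  1.418e+00]
lever 77 [-150.     0.4   57.1]
[-0.20574395 26.20380554]
lidfront 104 [-55.2  27.5  64.4]
lidrear 194 [ 9.6  4.3 65.8]
```

View pics/side_g.png

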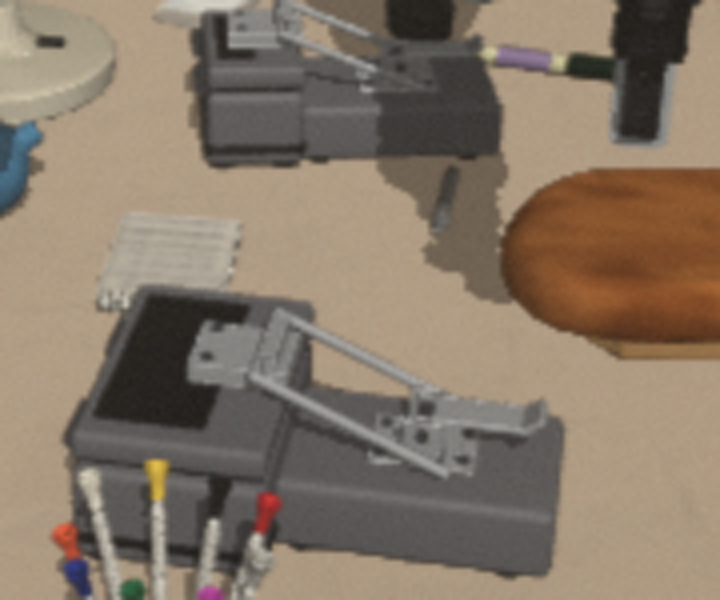

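View pics/top_g.png

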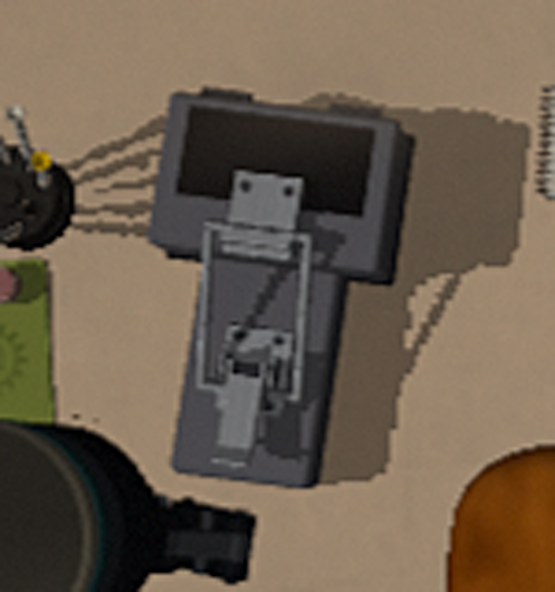

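Run:
```python
from fit import *
a=np.load("side_g.npz");b=np.load("top_g.npz")
f=[cv2.resize(x,(395,395),interpolation=cv2.INTER_CUBIC) for x in(a["frame"][265:305,260:300,::-1],b["frame"][190:230,160:200,::-1])]
cv2.imwrite("pics/gz.png",np.hstack(f))
```

```text
(no output)
```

View pics/gz.png

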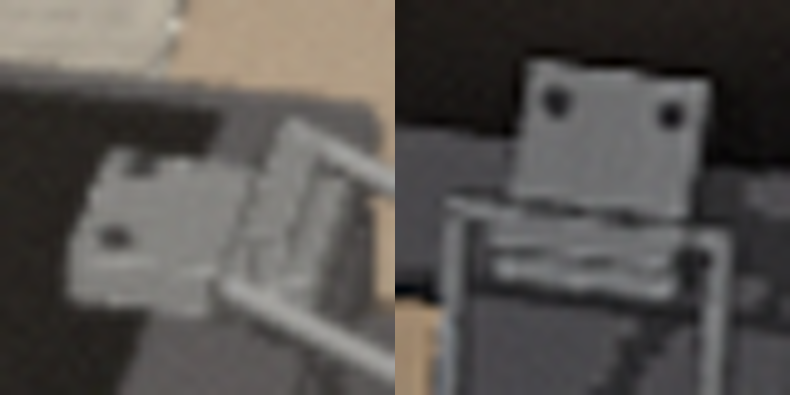

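Run:
```python
from fit import *
th=(591.6,104.3,-.155)
for n in("side_g","top_g"):
    P=cloud(np.load(n+".npz")).reshape(-1,3)
    c,s=np.cos(th[2]),np.sin(th[2]);dx,dy=P[:,0]-th[0],P[:,1]-th[1];C=np.c_[c*dx+s*dy,-s*dx+c*dy,P[:,2]]
    for x in range(-170,-125,5):
        m=(C[:,0]>x)&(C[:,0]<x+5)&(abs(C[:,1])<7)&(C[:,2]>45)&(C[:,2]<90);print(n,x,m.sum(),np.median(C[m,2]).round(1) if m.sum() else 0)
from cell import ctrl
ctrl.finish_job()
```

```text
side_g -170 0 0
side_g -165 12 60.0
side_g -160 18 59.6
side_g -155 21 56.8
side_g -150 19 57.1
side_g -145 18 56.5
side_g -140 17 57.3
side_g -135 17 56.6
side_g -130 24 56.5
top_g -170 1 58.2
top_g -165 21 62.1
top_g -160 21 59.4
top_g -155 20 58.0
top_g -150 21 58.0
top_g -145 21 57.9
top_g -140 20 57.9
top_g -135 20 58.6
top_g -130 22 58.6
the job is handed in; nothing more can be done
```

The larger case is latched, and I handed the job in at about 6.9 s. I pushed the loop forward until it fell over the keeper. Then I swung the lever back and down from its lid-side face until it snapped over, pressed it flat, and backed the arm off clear of everything.

Last checks:
- **Loop:** both pictures show its bar behind the hook post.
- **Lever:** depth along the plate reads a constant 56.5–58.6 mm, against about 56.5 mm expected when flat. The final press gave 23 N at the wrist, so it was down on its stop.
- **Lid:** its front reads about 64 mm, against 64 mm when closed.
- **One disagreement:** a first straight-line fit to the lever showed a slope of -0.2. I put this down to its turned-up end, because the finer profile shows the plate flat.
- **Case yaw:** the two cameras gave values about 0.02 rad apart. I used one in between, and the fingers met the bar and lever as planned.

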